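# Find the worn shock mount

## Task

On the wooden carrying board three sample-box carriers have spring-mounted black pads. Starting at the board's purple end and going along the row, press each pad down with the fingertips, by a good half centimetre, and let it up again; then push the yellow tag of the carrier with the softest spring fully down, to mark it for replacement. Leave the other two tags up, pull no tag upwards, and leave everything lying about where it is: this is all done by touch, and nothing is to be lifted or moved away.

Things in the scene. Friction and masses are not known exactly. Their poses are not given: they have to be found in the camera images.
- board: wooden board fixed to the table, 250 (x) x 420 (y) x 15 mm; origin at the centre of its underside. Its +y end has a purple end strip, its -y end a white one (24 mm more each, 22 mm high). On it are three carriers that look alike, at board y = +130, 0, -130 mm, each with a black pad on a spring and, beyond it in +x, a yellow tag. Which pad is soft, firm or hard varies and can only be felt
- bay_purple (a point): where the centre of the top face of the pad at the purple end is when not pressed (fixed to the board, does not sink): at board x = -30 mm, 67 mm above the table. The pad is 70 x 70 x 10 mm, level, sinks up to 16 mm to its stop and springs back when let go. It starts to move at about 0.8 N; then the softest needs about 0.5 N per mm, the other two 1.0 and 1.2 N per mm
- tag_purple_top (a point): centre of the top face of the yellow tag at the purple end, a cap 18 (x) x 30 (y) x 8 mm on a stem in a grey guide (24 x 36 mm, top 49 mm above the table); at board x = +55 mm, 85 mm beyond its pad's centre at the same board y. 77 mm above the table at joint value 0; sinks with the tag; axes as the board's
- tag_purple (a joint): how far the tag at the purple end is pushed down, m: 0 to 0.003 at the start (up), 0.020 fully down with its cap on the guide (top 57 mm above the table); negative if pulled up. Slides stiffly (about 4 N) and stays where it is left
- bay_mid (a point): where the centre of the top face of the pad at the middle of the row is when not pressed (fixed to the board, does not sink): at board x = -30 mm, 67 mm above the table. The pad is 70 x 70 x 10 mm, level, sinks up to 16 mm to its stop and springs back when let go. It starts to move at about 0.8 N; then the softest needs about 0.5 N per mm, the other two 1.0 and 1.2 N per mm
- tag_mid_top (a point): centre of the top face of the yellow tag at the middle of the row, a cap 18 (x) x 30 (y) x 8 mm on a stem in a grey guide (24 x 36 mm, top 49 mm above the table); at board x = +55 mm, 85 mm beyond its pad's centre at the same board y. 77 mm above the table at joint value 0; sinks with the tag; axes as the board's
- tag_mid (a joint): how far the tag at the middle of the row is pushed down, m: 0 to 0.003 at the start (up), 0.020 fully down with its cap on the guide (top 57 mm above the table); negative if pulled up. Slides stiffly (about 4 N) and stays where it is left
- bay_white (a point): where the centre of the top face of the pad at the white end is when not pressed (fixed to the board, does not sink): at board x = -30 mm, 67 mm above the table. The pad is 70 x 70 x 10 mm, level, sinks up to 16 mm to its stop and springs back when let go. It starts to move at about 0.8 N; then the softest needs about 0.5 N per mm, the other two 1.0 and 1.2 N per mm
- tag_white_top (a point): centre of the top face of the yellow tag at the white end, a cap 18 (x) x 30 (y) x 8 mm on a stem in a grey guide (24 x 36 mm, top 49 mm above the table); at board x = +55 mm, 85 mm beyond its pad's centre at the same board y. 77 mm above the table at joint value 0; sinks with the tag; axes as the board's
- tag_white (a joint): how far the tag at the white end is pushed down, m: 0 to 0.003 at the start (up), 0.020 fully down with its cap on the guide (top 57 mm above the table); negative if pulled up. Slides stiffly (about 4 N) and stays where it is left
- tub: loose clear tub with purple lid, 146 x 146 x 62 mm, on the table beside the board's purple end; origin at the centre of its underside
- tub2: loose clear tub with purple lid, 146 x 146 x 62 mm, on the table beside the board's white end; origin at the centre of its underside
- jar: loose small glass jar, diameter 26, height 45 mm, standing on the board in the gap between the purple-end and the middle pad; origin at the centre of its underside
- vial: loose amber vial, diameter 18, height 45 mm, standing on the board in the gap between the middle and the white-end pad; origin at the centre of its underside
- pen: loose black pen, 147 x 10 x 9 mm along its y, lying on the board's -x edge; origin at the centre of its underside
- gps: loose yellow and black handheld navigator, 110 x 55 x 30 mm, on the table; origin at the centre of its underside
- notebook: loose notebook, 130 x 85 x 10 mm, on the table; origin at the centre of its underside

How it is judged:
By the outcome, as a careful person would: the job done as asked, in the order asked, and still so for the second after the job is handed in, with the robot touching nothing.
It also fails if it takes over 53 s, if anything falls off the work surface, if the arm or the gripper's body presses on something with over 40 N, if the wrist force passes 120 N, or if a joint passes its speed limit or range.

## Robot

A 6-joint arm with a two-finger parallel gripper is mounted at the origin on the work surface. World frame = base frame: x ahead of the robot, y to its left, z up, the work surface at z = 0. Lengths are in m, angles in degrees, forces in N, time in s.
With the tool pointing down it reaches from about 0.375 to 0.9 m from the base axis. Payload 3.1 kg.
Tool frame: the origin (TCP) lies at the very end of the fingers, on their centre line; the grasp point (between the pads) lies bot.hold_point_z behind it (bot.hold_point_z is the distance from the TCP to the grasp point, in m); z points along the fingers, y is the line along which they close (so a half turn about z gives the same grasp; the last joint's range is limited). The gripper opens to 87 mm and grips with 3 to 60 N. Pads are 19 mm wide; open, the fingers measure 117 mm over their backs; the gripper's body (75 mm by 190 mm) begins 51 mm behind the grasp point.
Start: joints at [-73.482, 30.224, 82.088, -0, 67.689, -10.227], TCP at [0.281, -0.558, 0.223] pointing down, gripper open.
Joint ranges: [-176.69, 176.69], [-43.24, 126.21], [12.49, 139.97], [-82, 262], [0, 151.66], [-163.58, 163.58]. Speed limits (degrees/s): [159.86, 159.86, 180, 180, 180, 180].

## Interface

Orientations are given as a 3x3 rotation matrix whose columns are the frame's x, y, z axes.
In Python, from rig import bot gives the robot as it stands.
- The arm moves only by the tool apply_moves, never from a script. Its argument "plan" is one flat list of numbers, 4 for each row, row after row: the shift along the world's x, y, z normalised to -1 to 1, where 1 is 0.05 m, then the turn about the world's z normalised to -1 to 1, where 1 is 10 degrees. A call has 1 to 12 rows; each row shifts and turns the commanded pose from where the row before left it; what a row does not reach is not made up. A row lasts 1/8 s, in which the tool goes at most 62.5 mm and 10.7 degrees, less where a joint would pass 70% of its speed; a pose out of reach is approached as far as the arm can. A call with a number of a shift or a turn outside -1 to 1 is refused whole. A call with a gripper value outside its range is refused whole. "grip" is the closure, from -1 (fully open) to 1 (shut), so that 0 is half open, set as the call begins (left out, the last holds). The fingers move at their own pace and stop on an object; the grip force is fixed at half the most. Time passes only in rows, so rows that do not move let the fingers close. It gives the time, the measured TCP pose, the force, the opening and the grip force at its end, in the units of the state.
- bot.read_state(): the state, without advancing time (a new reading comes with each control period).
- bot.capture(name): name is "scene" or "top"; returns (picture, depth): 480x640x3 uint8, red, green, blue; 480x640 float32, m along the optical axis (not along the pixel's ray), 0 where there is no reading.
- bot.camera_info(name): a dict with "vertical_fov" (degrees; the focal length in pixels is half the picture's height over the tangent of half this angle, whatever the lens; pixels are square), "cx", "cy" (the principal point, pixels), "k1" (the pictures are not rectified: a ray, as slopes to the right and down, at radius r is drawn at 1 + k1 r^2 times it, then the intrinsics apply), "rvec" (rotation vector, rad) and "tvec" (3), from world to camera coordinates, as OpenCV has them. Camera axes: x right, y down, z forward; pixel columns grow to the right and rows downward; lengths in m; the calibration is good to about 2 mm. A picture is of the moment at which its call begins. camera_info takes no time and is no camera call.
- bot.hand_in(): hands the job in; it is judged then, once.
Trained networks look in the newest picture that a camera, given by its name, has taken for a name from the list of things; names that differ only in an ending like _2 or _b are one class to them, and where a whole thing is asked for, a point or a joint stands for the part that bears it (a point fixed in the world has none). Each returns a list of dicts, best first, with "p" (0 to 1); they miss things now and then, are a little off and sometimes report something else, mostly with a low value. They report only what shows in the picture. A call takes as long as a camera call.
- bot.outline_of(camera, target): "mask" (480x640 bool, what is visible of it) and "xy" ([column, row] as shares, 0 to 1, of the picture: columns of its width, rows of its height, amid what is visible of it).
- bot.pinpoint(camera, target): "xy" ([column, row] as shares, 0 to 1, of the picture: columns of its width, rows of its height: a listed point, or the origin of a listed thing).
The state is a dict: "time_s": time; "joint_positions": joint angles; "qvel": joint speeds; "tau": joint torques, N m; "position": TCP position; "tcp_rot": TCP orientation; "force": force on the tool from outside, world axes, zero at the start; "moment": the same for the moment, N m; "opening": opening from 0.0 (shut) to 1.0 (fully open); "grasp_force": force on a finger pad.
Only numpy, scipy, OpenCV 4.12 (cv2) and the standard library are available. Lean on these libraries where they do the work, as an engineer would, in place of code of your own. Each camera call takes 0.05 s, during which the arm holds its last target. There are 200 camera calls.

## Working session

There is one attempt and no reset: what is moved stays moved. The work goes in short steps, Python scripts to look and compute and a tool call to move; the robot and the scene stay as the last step left them, time stands still between calls to the robot, and variables do not carry over. Pictures are saved under pics/ and viewed, at most 10 in all, crops included, and the job is handed in when it is done.

Besides the shell and the picture viewer there is one more tool, called after "Call:" by a JSON object that holds its "method" and its "body", one argument or row to a line. apply_moves: Moves the arm, as the interface text tells. Its arguments: {"type":"object","properties":{"plan":{"type":"array","items":{"type":"number"}},"grip":{"type":"number"}},"required":["plan"]}

```bash
mkdir -p pics
cat > h.py <<'E'
import numpy as np, cv2
from rig import bot
def cam(n):
    c=bot.camera_info(n); f=240/np.tan(np.radians(c["vertical_fov"]/2))
    K=np.array([[f,0,c["cx"]],[0,f,c["cy"]],[0,0,1.]])
    return K,np.array([c["k1"],0,0,0,0.]),np.array(c["rvec"],float),np.array(c["tvec"],float)
def ray(n,uv):
    K,D,r,t=cam(n); R=cv2.Rodrigues(r)[0]
    p=cv2.undistortPoints(np.array([[uv]],float),K,D)[0,0]
    return -R.T@t, R.T@np.array([p[0],p[1],1.])
def atz(n,uv,z):
    o,d=ray(n,uv); return o+d*(z-o[2])/d[2]
def atdepth(n,uv,dep):
    o,d=ray(n,uv); return o+d*dep
def proj(n,P):
    K,D,r,t=cam(n); return cv2.projectPoints(np.array(P,float).reshape(-1,1,3),r,t,K,D)[0][:,0]
E
python3 - <<'E'
from h import *
s=bot.read_state(); print(s["time_s"],s["position"],s["opening"],s["force"]);print(s["tcp_rot"])
for n in("scene","top"):
    p,d=bot.capture(n); cv2.imwrite(f"pics/{n}0.png",p[:,:,::-1])
    o,_=ray(n,(320,240)); print(n,o)
    for t,z in(("bay_purple",.067),("bay_mid",.067),("bay_white",.067),("tag_purple_top",.077),("tag_mid_top",.077),("tag_white_top",.077),("board",0)):
        for q in bot.pinpoint(n,t)[:2]:
            uv=np.array(q["xy"])*[640,480]; dd=d[int(uv[1]),int(uv[0])]
            print(n,t,round(q["p"],2),uv.round(),"atz",atz(n,uv,z).round(4),"dep",atdepth(n,uv,dd).round(4))
E
```

```text
0.0 [ 0.28106261 -0.55741496  0.22158026] 1.0004591867132169 [0.66870923 0.1795052  0.40399918]
[[ 8.93001486e-01  4.50053287e-01 -6.20172210e-04]
 [ 4.50053561e-01 -8.92999196e-01  2.05640776e-03]
 [ 3.71679787e-04 -2.11548590e-03 -9.99997693e-01]]
scene [ 1.27356897 -0.82683643  0.81526998]
scene bay_purple 0.66 [325. 210.] atz [0.4687 0.1425 0.067 ] dep [0.4702 0.1408 0.0683]
scene bay_mid 0.85 [297. 233.] atz [0.4889 0.0128 0.067 ] dep [0.4877 0.0141 0.0658]
scene bay_mid 0.26 [264. 260.] atz [ 0.51   -0.1224  0.067 ] dep [ 0.5109 -0.1233  0.0679]
scene bay_white 0.64 [263. 261.] atz [ 0.5126 -0.1276  0.067 ] dep [ 0.5114 -0.1265  0.0658]
scene tag_purple_top 0.62 [353. 221.] atz [0.5654 0.1371 0.077 ] dep [0.5625 0.1411 0.074 ]
scene tag_mid_top 0.53 [322. 243.] atz [0.572  0.0089 0.077 ] dep [0.5723 0.0086 0.0773]
scene tag_white_top 0.48 [290. 269.] atz [ 0.5874 -0.1173  0.077 ] dep [ 0.5854 -0.1152  0.0748]
scene board 0.77 [307. 261.] atz [0.5259 0.0099 0.    ] dep [ 0.5465 -0.0131  0.0224]
top [ 0.50003854 -0.00425784  1.06665443]
top bay_purple 0.46 [292. 272.] atz [0.4994 0.0658 0.067 ] dep [0.4994 0.0661 0.0617]
top bay_purple 0.32 [501. 192.] atz [ 0.6632 -0.3979  0.067 ] dep [ 0.6725 -0.4204  0.01  ]
top tag_purple_top 0.64 [254. 244.] atz [0.5619 0.1452 0.077 ] dep [0.562  0.1454 0.0755]
top tag_mid_top 0.73 [504. 191.] atz [ 0.6644 -0.3999  0.077 ] dep [ 0.6751 -0.4259  0.0121]
top tag_mid_top 0.47 [316. 234.] atz [0.5802 0.0127 0.077 ] dep [0.5804 0.0127 0.0749]
top tag_white_top 0.68 [377. 228.] atz [ 0.588  -0.1186  0.077 ] dep [ 0.5882 -0.1188  0.075 ]
top board 0.56 [319. 261.] atz [0.5225 0.008  0.    ] dep [0.5211 0.0072 0.0657]
```

View pics/scene0.png

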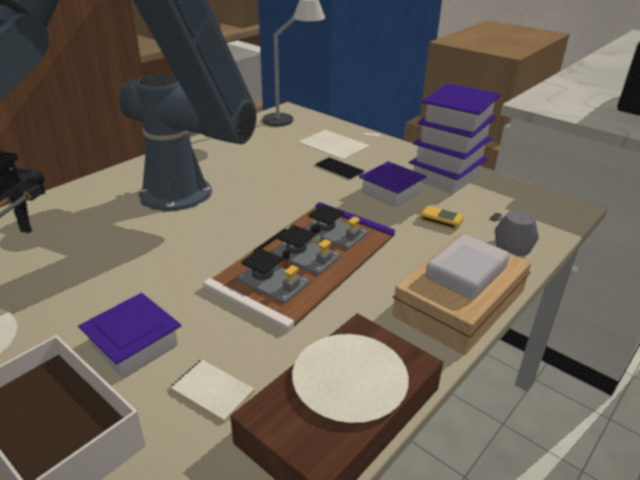

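View pics/top0.png

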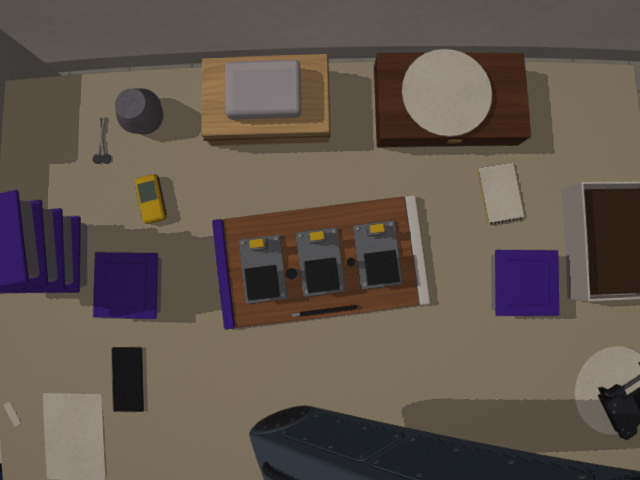

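The scene view shows the board with its purple end far away (about 355,215) and its white end near (250,305). The top view shows the tags at about (257,244), (316,236), (377,228) and the pads at about (262,282), (322,275), (381,268). I'll segment the pads and tags by depth and colour next.

Run:
```python
from h import *
p,d=bot.capture("top"); K,D,r,t=cam("top"); R=cv2.Rodrigues(r)[0]
v,u=np.mgrid[190:340,205:440]; uv=np.stack([u.ravel(),v.ravel()],1).astype(float)
pp=cv2.undistortPoints(uv[:,None],K,D)[:,0]; dd=d[v.ravel(),u.ravel()][:,None]
W=(np.c_[pp,np.ones(len(pp))]*dd-t)@R; c=p[v.ravel(),u.ravel()].astype(float)
H=W[:,2].reshape(v.shape)
yel=(c[:,0]>130)&(c[:,2]<.5*c[:,0])&(c[:,1]>.6*c[:,0])
blk=(c.max(1)<45)&(W[:,2]>.055)&(W[:,2]<.08)
for nm,m in(("yellow",yel),("pad",blk)):
    n,l,st,_=cv2.connectedComponentsWithStats(m.reshape(v.shape).astype(np.uint8))
    for i in range(1,n):
        if st[i,4]<40: continue
        P=W[l.ravel()==i]; print(nm,st[i],np.median(P,0).round(4),P.mean(0).round(4))
        q=cv2.minAreaRect(((P[:,:2])*1000).astype(np.float32)); print("   rect",np.round(q[0],1),np.round(q[1],1),round(q[2],1))
```

```text
yellow [165  34  14   9 102] [ 0.5892 -0.117   0.0758] [ 0.5892 -0.1173  0.0758]
   rect [ 589.2 -117.7] [16.2 29. ] 5.6
yellow [105  41  14   9  98] [0.5767 0.0118 0.0764] [0.5762 0.0116 0.0762]
   rect [576.3  11.4] [15.9 28.1] 5.2
yellow [45 49 13  9 99] [0.5629 0.1402 0.0765] [0.5629 0.1403 0.0765]
   rect [562.9 140.3] [16.2 27.5] 5.5
pad [ 159   60   36   35 1018] [ 0.5051 -0.1272  0.0671] [ 0.5049 -0.127   0.0671]
   rect [ 504.6 -127.3] [69.2 70.2] 5.8
pad [ 100   68   34   35 1010] [0.4917 0.002  0.067 ] [0.4918 0.0021 0.0669]
   rect [491.5   2.3] [68.7 68.5] 6.0
pad [142  68   8   8  49] [ 0.5183 -0.0622  0.0602] [ 0.5191 -0.0614  0.06  ]
   rect [519.2 -61.3] [15.2 15.2] 87.9
pad [ 40  75  35  35 998] [0.479  0.1304 0.0667] [0.4788 0.1308 0.0667]
   rect [478.8 131.1] [68.5 67.6] 5.4
pad [81 78 11 11 94] [0.4972 0.0678 0.0599] [0.4967 0.0678 0.0598]
   rect [497.3  67.9] [22.  21.6] 88.6
```

Call:
{"method": "apply_moves", "body": {
  "plan": [0.28,1,0,-1,0.28,1,0,-1,0.28,1,0,-0.1,0.28,1,0,0,0.28,1,0,0,0.28,1,0,0,0.28,1,0,0,0.28,1,0,0,0.28,1,0,0,0.28,1,0,0,0.28,1,0,0,0.28,1,0,0],
  "grip": 1
}}

```text
time_s: 2.35
position: [0.4499, 0.0435, 0.2229]
tcp_rot: [[0.995, 0.1, 0.001], [0.1, -0.995, -0.0], [0.001, 0.0, -1.0]]
force: [0.7, -0.6, 0.7]
opening: 0.005
grasp_force: 0.0
```

Call:
{"method": "apply_moves", "body": {
  "plan": [0.3,0.88,0,0,0.3,0.88,0,0,0,0,-1,0,0,0,-1,0,0,0,0,0,0,0,0,0,0,0,0,0]
}}

```text
time_s: 3.22
position: [0.481, 0.1298, 0.1246]
tcp_rot: [[0.995, 0.1, 0.005], [0.1, -0.995, 0.0], [0.005, 0.0, -1.0]]
force: [0.4, -0.2, -0.1]
opening: 0.001
grasp_force: 0.0
```

Call:
{"method": "apply_moves", "body": {
  "plan": [0,0,-0.5,0,0,0,-0.5,0,0,0,0,0,0,0,0,0,0,0,0,0]
}}

```text
time_s: 3.85
position: [0.4804, 0.1299, 0.0739]
tcp_rot: [[0.995, 0.1, 0.003], [0.1, -0.995, 0.0], [0.003, 0.0, -1.0]]
force: [-0.5, 1.3, 0.9]
opening: 0.009
grasp_force: 0.0
```

Call:
{"method": "apply_moves", "body": {
  "plan": [0,0,-0.12,0,0,0,-0.1,0,0,0,0,0,0,0,0,0,0,0,0,0,0,0,0,0]
}}

```text
time_s: 4.6
position: [0.4802, 0.13, 0.0621]
tcp_rot: [[0.995, 0.1, 0.002], [0.1, -0.995, 0.0], [0.002, 0.0, -1.0]]
force: [-0.1, 0.2, 7.6]
opening: 0.007
grasp_force: 3.5
```

Call:
{"method": "apply_moves", "body": {
  "plan": [0,0,-0.1,0,0,0,0,0,0,0,0,0,0,0,0,0,0,0,0,0]
}}

```text
time_s: 5.22
position: [0.4802, 0.1299, 0.0577]
tcp_rot: [[0.995, 0.1, 0.002], [0.1, -0.995, 0.0], [0.002, 0.0, -1.0]]
force: [-0.7, -1.0, 12.4]
opening: 0.001
grasp_force: 6.1
```

Call:
{"method": "apply_moves", "body": {
  "plan": [0,0,0,0]
}}

```text
time_s: 5.35
position: [0.4802, 0.13, 0.0577]
tcp_rot: [[0.995, 0.1, 0.002], [0.1, -0.995, 0.0], [0.002, 0.0, -1.0]]
force: [-0.7, -0.3, 11.8]
opening: 0.006
grasp_force: 6.1
```

Call:
{"method": "apply_moves", "body": {
  "plan": [0,0,-0.04,0,0,0,0,0,0,0,0,0,0,0,0,0]
}}

```text
time_s: 5.85
position: [0.4802, 0.13, 0.0559]
tcp_rot: [[0.995, 0.1, 0.002], [0.1, -0.995, 0.0], [0.002, 0.0, -1.0]]
force: [-2.0, -0.4, 14.4]
opening: 0.007
grasp_force: 7.2
```

Call:
{"method": "apply_moves", "body": {
  "plan": [0,0,0,0]
}}

```text
time_s: 5.98
position: [0.4802, 0.13, 0.0559]
tcp_rot: [[0.995, 0.1, 0.003], [0.1, -0.995, 0.0], [0.003, 0.0, -1.0]]
force: [-1.7, -0.1, 14.5]
opening: 0.005
grasp_force: 7.2
```

Call:
{"method": "apply_moves", "body": {
  "plan": [0,0,0.5,0,0,0,0.5,0,0.08,-0.85,0,0,0.08,-0.85,0,0,0.08,-0.85,0,0,0,0,-0.3,0,0,0,-0.3,0,0,0,0,0,0,0,0,0,0,0,0,0]
}}

```text
time_s: 7.22
position: [0.4915, 0.0028, 0.0749]
tcp_rot: [[0.995, 0.101, 0.001], [0.101, -0.995, -0.0], [0.001, 0.0, -1.0]]
force: [-0.5, -0.1, 0.4]
opening: 0.006
grasp_force: 0.0
```

Call:
{"method": "apply_moves", "body": {
  "plan": [0,0,-0.15,0,0,0,-0.1,0,0,0,0,0,0,0,0,0,0,0,0,0,0,0,0,0]
}}

```text
time_s: 7.98
position: [0.4919, 0.0025, 0.0625]
tcp_rot: [[0.995, 0.1, 0.002], [0.1, -0.995, 0.0], [0.002, 0.0, -1.0]]
force: [-0.1, 2.7, 6.0]
opening: 0.007
grasp_force: 2.8
```

Call:
{"method": "apply_moves", "body": {
  "plan": [0,0,-0.1,0,0,0,-0.04,0,0,0,0,0,0,0,0,0,0,0,0,0,0,0,0,0]
}}

```text
time_s: 8.72
position: [0.492, 0.0025, 0.0562]
tcp_rot: [[0.995, 0.1, 0.002], [0.1, -0.995, -0.0], [0.002, 0.0, -1.0]]
force: [-1.1, 0.6, 11.9]
opening: 0.007
grasp_force: 5.9
```

Call:
{"method": "apply_moves", "body": {
  "plan": [0,0,0,0]
}}

```text
time_s: 8.85
position: [0.4919, 0.0025, 0.0562]
tcp_rot: [[0.995, 0.1, 0.002], [0.1, -0.995, -0.0], [0.002, 0.0, -1.0]]
force: [-0.4, 1.6, 11.6]
opening: 0.005
grasp_force: 5.9
```

Call:
{"method": "apply_moves", "body": {
  "plan": [0,0,0.5,0,0,0,0.5,0,0.09,-0.86,0,0,0.09,-0.86,0,0,0.08,-0.87,0,0,0,0,-0.3,0,0,0,-0.3,0,0,0,0,0,0,0,0,0,0,0,0,0]
}}

```text
time_s: 10.1
position: [0.5045, -0.1265, 0.0754]
tcp_rot: [[0.995, 0.101, 0.0], [0.101, -0.995, -0.0], [0.0, 0.0, -1.0]]
force: [0.7, 0.5, -0.5]
opening: 0.002
grasp_force: 0.0
```

Call:
{"method": "apply_moves", "body": {
  "plan": [0,0,-0.15,0,0,0,-0.1,0,0,0,0,0,0,0,0,0,0,0,0,0,0,0,0,0]
}}

```text
time_s: 10.85
position: [0.5046, -0.1272, 0.0628]
tcp_rot: [[0.995, 0.1, 0.001], [0.1, -0.995, -0.0], [0.001, 0.0, -1.0]]
force: [1.5, 0.3, 3.7]
opening: 0.003
grasp_force: 1.6
```

Call:
{"method": "apply_moves", "body": {
  "plan": [0,0,-0.1,0,0,0,-0.04,0,0,0,0,0,0,0,0,0,0,0,0,0,0,0,0,0]
}}

```text
time_s: 11.6
position: [0.5046, -0.1272, 0.0557]
tcp_rot: [[0.995, 0.1, 0.001], [0.1, -0.995, -0.0], [0.001, 0.0, -1.0]]
force: [1.1, 1.4, 5.9]
opening: 0.006
grasp_force: 3.3
```

Call:
{"method": "apply_moves", "body": {
  "plan": [0,0,0,0]
}}

```text
time_s: 11.72
position: [0.5046, -0.1272, 0.0557]
tcp_rot: [[0.995, 0.1, 0.001], [0.1, -0.995, -0.0], [0.001, 0.0, -1.0]]
force: [1.3, 2.0, 6.7]
opening: 0.006
grasp_force: 3.3
```

White has the softest spring, so I'll press its tag.

Call:
{"method": "apply_moves", "body": {
  "plan": [0,0,0.5,0,0,0,0.6,0,0.85,0.1,0,0,0.84,0.1,0,0,0,0,0,0,0,0,-0.4,0,0,0,0,0,0,0,0,0,0,0,0,0]
}}

```text
time_s: 12.85
position: [0.5887, -0.1174, 0.0911]
tcp_rot: [[0.995, 0.1, 0.0], [0.1, -0.995, -0.0], [0.0, 0.0, -1.0]]
force: [0.1, 0.9, 0.1]
opening: 0.004
grasp_force: 0.0
```

Call:
{"method": "apply_moves", "body": {
  "plan": [0,0,-0.2,0,0,0,-0.2,0,0,0,-0.1,0,0,0,0,0,0,0,0,0,0,0,0,0]
}}

```text
time_s: 13.6
position: [0.5884, -0.1169, 0.0654]
tcp_rot: [[0.995, 0.1, -0.001], [0.1, -0.995, 0.0], [-0.001, -0.0, -1.0]]
force: [-0.2, 0.8, -0.0]
opening: 0.008
grasp_force: 0.0
```

Call:
{"method": "apply_moves", "body": {
  "plan": [0,0,-0.1,0,0,0,-0.08,0]
}}

```text
time_s: 13.85
position: [0.5889, -0.1171, 0.057]
tcp_rot: [[0.995, 0.1, 0.0], [0.1, -0.995, -0.0], [0.0, 0.0, -1.0]]
force: [-4.1, 1.3, 26.2]
opening: 0.009
grasp_force: 13.4
```

Call:
{"method": "apply_moves", "body": {
  "plan": [0,0,-0.02,0,0,0,0,0,0,0,0,0]
}}

```text
time_s: 14.22
position: [0.5889, -0.1171, 0.0572]
tcp_rot: [[0.995, 0.1, 0.001], [0.1, -0.995, -0.0], [0.001, 0.0, -1.0]]
force: [-2.9, 0.9, 12.3]
opening: 0.003
grasp_force: 6.1
```

The tag has bottomed out at 0.057 m, with the force rising steadily. I'll retreat, clear the view and check.

Call:
{"method": "apply_moves", "body": {
  "plan": [0,0,0.4,0,0,0,1,0,0,0,1,0,0,-0.5,1,0,0,-1,0,0,0,-1,0,0,0,-1,0,0,0,-1,0,0,0,-1,0,0,0,0,0,0,0,0,0,0]
}}

```text
time_s: 15.6
position: [0.5883, -0.3914, 0.2245]
tcp_rot: [[0.995, 0.1, -0.001], [0.1, -0.995, 0.002], [-0.001, -0.002, -1.0]]
force: [0.2, 1.0, -0.6]
opening: -0.0
grasp_force: 0.0
```

Run:
```python
from h import *
for n in("top","scene"):
    p,d=bot.capture(n); a=cv2.imread(f"pics/{n}0.png"); 
    sl=np.s_[180:340,195:445]
    cv2.imwrite(f"pics/{n}1.png",cv2.resize(np.vstack([a[sl],p[sl][:,:,::-1]]),None,fx=1.85,fy=1.85))
    if n=="top":
        for P in((.563,.1403,.077),(.5763,.0115,.077),(.5892,-.1173,.057),(.479,.131,.067),(.4916,.0022,.067),(.505,-.127,.067)):
            u,v=proj(n,P)[0].round().astype(int); print(P,atdepth(n,(u,v),np.median(d[v-2:v+3,u-2:u+3])).round(4))
print(bot.read_state()["force"])
```

```text
(0.563, 0.1403, 0.077) [0.5629 0.1402 0.0774]
(0.5763, 0.0115, 0.077) [0.577  0.0118 0.0771]
(0.5892, -0.1173, 0.057) [ 0.5887 -0.1168  0.0568]
(0.479, 0.131, 0.067) [0.4794 0.13   0.067 ]
(0.4916, 0.0022, 0.067) [0.4916 0.0031 0.067 ]
(0.505, -0.127, 0.067) [ 0.5057 -0.1261  0.0666]
[ 0.18516729  0.40350448 -0.03781683]
```

View pics/top1.png

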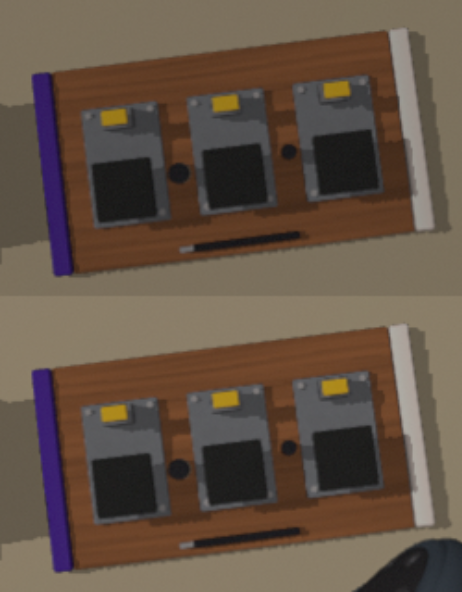

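The before and after crops match: the jar (178,470), vial (288,448) and pen (240,538) haven't moved. The white tag (335,387) is down at 57 mm, the other two are up at 77 mm, and all pads have sprung back to 67 mm.

```bash
python3 -c "
from rig import bot
print(bot.hand_in())"
```

```text
the job is handed in; nothing more can be done
None
```

I pressed all three pads in order from the purple end, found the white-end carrier softest (about 0.5 N/mm, against about 0.95 for the middle and 1.1 for the purple), and pushed its tag fully down; the other two tags are up, nothing was moved, and the job is handed in at about 16 s.

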